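Reload the spice caddy in reverse order

TASK

Move the four spice pots (pepper mill, ceramic jar, steel shaker, square tin) from the wooden rack into the steel caddy, one to a compartment and in reverse order along the row, because the caddy will be turned round against the tiles: the pot that stands nearest the robot in the rack goes into the compartment farthest from the robot, the second into the second farthest, and so on. Keep the pots upright on the way, set each one down on the compartment's floor rather than dropping it, and leave them all standing upright and let go.

Things in the scene. Friction and masses are not known exactly. Their poses are not given: they have to be found in the camera images.
- mill: Pepper mill of dark wood, the tallest pot: round, 104 mm high, foot 50 mm across, then a straight round body 42 mm across from 20 to 76 mm above its underside (grip there), a waisted head 39 mm across and a small knob on top. About 180 g. Origin: centre of its underside, z up. Loose. Its yaw is arbitrary.
- jar: White ceramic spice jar, the shortest pot: a cylinder 50 mm across and 62 mm high (grip there), with a 46 mm wide pale wooden lid (fixed on) and a little knob, 78 mm high in all. About 220 g. Origin: centre of its underside, z up. Loose. Its yaw is arbitrary.
- shaker: Polished steel shaker: a straight cylinder 44 mm across up to 78 mm (grip there), with a domed top with small holes, 98 mm high in all. About 150 g. Origin: centre of its underside, z up. Loose. Its yaw is arbitrary.
- tin: Square aluminium spice tin, 46 x 46 mm, straight walls up to 70 mm (grip there), with a darker 44 mm square lid (fixed on), 84 mm high in all. About 140 g. Origin: centre of its underside, z up. Loose. x and y are square to its side walls; at the start it is turned at most 0.2 rad from the wooden rack.
- seat_mill: Round cork disc, 66 mm across, 4 mm thick, on which the pepper mill stands at the start. Its origin is the centre of its underside, which lies on the rack's board. It stays fixed to the rack all the time, so it still shows where that pot stood at the start.
- seat_jar: Round cork disc, 64 mm across, 4 mm thick, on which the ceramic jar stands at the start. Its origin is the centre of its underside, which lies on the rack's board. It stays fixed to the rack all the time, so it still shows where that pot stood at the start.
- seat_shaker: Round cork disc, 56 mm across, 4 mm thick, on which the steel shaker stands at the start. Its origin is the centre of its underside, which lies on the rack's board. It stays fixed to the rack all the time, so it still shows where that pot stood at the start.
- seat_tin: Square piece of cork, 60 x 60 mm, 4 mm thick, on which the square tin stands at the start. Its origin is the centre of its underside, which lies on the rack's board. It stays fixed to the rack all the time, so it still shows where that pot stood at the start.
- rack: Low wooden spice rack, fixed, left or right of the caddy: board 304 (x) x 92 (y) x 12 mm, rims 20 mm high along both long sides. Origin: centre of its underside on the table; x runs along the row, away from the robot, within 0.3 rad of world x. The cork seats lie at x = -108, -36, 36, 108 mm, y = 0, in any order, tops 16 mm above the table; the pots stand within 3 mm of their centres.
- caddy: Steel caddy, fixed, empty at the start: open tray 292 (x) x 76 (y) mm with four compartments in a row, 68 x 68 mm inside, 4 mm walls; wall tops 18 mm, floors 6 mm above the table. Origin: centre of its underside on the table; x runs along the row, away from the robot, within 0.3 rad of world x. Compartment centres: x = -108, -36, 36, 108 mm, y = 0.

How it is judged:
By the outcome, as a careful person would: the job done as asked, in the order asked, and still so for the second after the job is handed in, with the robot touching nothing.
It also fails if it takes over 106 s, if anything falls off the work surface, if the arm or the gripper's body presses on something with over 40 N, if the wrist force passes 120 N, or if a joint passes its speed limit or range.

ROBOT

A 6-joint arm with a two-finger parallel gripper is mounted at the origin on the work surface. World frame = base frame: x ahead of the robot, y to its left, z up, the work surface at z = 0. Lengths are in mm, angles in degrees, forces in N, time in s.
With the tool pointing down it reaches from about 350 to 850 mm from the base axis. Payload 8.1 kg.
Tool frame: the origin (TCP) lies at the very end of the fingers, on their centre line; the grasp point (between the pads) lies 19 mm behind it; z points along the fingers, y is the line along which they close (so a half turn about z gives the same grasp; the last joint's range is limited). The gripper opens to 85 mm and grips with 20 to 120 N. Pads are 22 mm wide; open, the fingers measure 114 mm over their backs; the gripper's body (76 mm by 85 mm) begins 54 mm behind the grasp point. The pads swing forward as they close: fully open they stand 13 mm farther back than shut.
Start: joints at [-4.893, 7.471, 85.268, -0, 87.261, -4.893], TCP at [600.004, 0.022, 231.292] pointing down, gripper open.
Joint ranges: [-169.43, 169.43], [-51.17, 129.36], [1.28, 143.12], [-76.62, 256.62], [0, 156.53], [-152.29, 152.29]. Speed limits (degrees/s): [136.94, 136.94, 159.86, 180, 180, 180].

INTERFACE

Orientations are given as [roll, pitch, yaw] about the fixed x, y, z axes, in that order (R = Rz(yaw) Ry(pitch) Rx(roll)).
In Python, from bench import sense, eyes, job, models gives the robot as it stands. The module is installed in compiled form; this text tells all that it offers.
- The arm moves only by the tool apply_moves, never from a script. Its argument "rows" is a list of rows, each a list of 6 numbers: the shift along the tool's x, y, z in mm, then the turn, a rotation vector about the tool's x, y, z in rad. In form: [[dx, dy, dz, rx, ry, rz], ...]. A call has exactly 5 rows; each row shifts and turns the commanded pose from where the row before left it, along the tool's axes as they then stand; what a row does not reach is not made up. A row lasts 1/8 s, in which the tool goes at most 62.5 mm and 10.7 degrees, less where a joint would pass 70% of its speed; a pose out of reach is approached as far as the arm can. A call is refused whole if a number of a shift passes 62.5 or a number of a turn 0.188, either way. A call with a gripper value outside its range is refused whole. "fingers" is the finger opening in mm, from 0 to 85.4, set as the call begins (left out, the last holds). The fingers move at their own pace and stop on an object; "grip_force" is the grip in N (left out, the last holds). Time passes only in rows, so rows that do not move let the fingers close, or fill a call up. It gives the time, the measured TCP pose, the force, the opening and the grip force at its end, in the units of the state.
- sense(): the state, without advancing time (a new reading comes with each control period).
- eyes.snapshot(name): name is "scene" or "side" or "wrist"; returns (picture, depth): 384x512x3 uint8, red, green, blue; 384x512 float32, mm along the optical axis (not along the pixel's ray), 0 where there is no reading.
- eyes.get_calibration(name): a dict with "intrinsics" (3x3 intrinsics, pixels), "R" (3x3) and "t" (3): a world point X has camera coordinates R X + t; the wrist camera has in their place "mount" (4x4, takes a point from camera to tool coordinates, whose origin is the TCP and whose axes are the flange's). Camera axes: x right, y down, z forward; pixel columns grow to the right and rows downward; lengths in mm; the calibration is good to about 2 mm. The wrist camera is an equidistant fisheye: a pixel r from the principal point sees the ray r / f radians off the axis. A picture is of the moment at which its call begins: read the wrist's pose just before it. get_calibration takes no time and is no camera call.
- job.hand_in(): hands the job in; it is judged then, once.
Trained networks look in the newest picture that a camera, given by its name, has taken for a name from the list of things; names that differ only in an ending like _2 or _b are one class to them, and where a whole thing is asked for, a point or a joint stands for the part that bears it (a point fixed in the world has none). Each returns a list of dicts, best first, with "confidence" (0 to 1); they miss things now and then, are a little off and sometimes report something else, mostly with a low value. They report only what shows in the picture. A call takes as long as a camera call.
- models.boxes_of(name, camera): "xyz" ([x, y, z] in mm, in world coordinates, good to about 4 mm: the middle of the surface that is visible of it).
- models.cut_out(name, camera): "pixels" (384x512 bool, what is visible of it).
- models.place_of(name, camera): "xyz" ([x, y, z] in mm, in world coordinates, good to about 4 mm: a listed point, or the origin of a listed thing).
The state is a dict: "time": time; "joint_pos": joint angles; "qd": joint speeds; "joint_efforts": joint torques, N m; "tool_pos": TCP position; "tcp_rot": TCP orientation; "ft_force": force on the tool from outside, world axes, zero at the start; "wrist_torque": the same for the moment, N m; "finger_gap": finger opening in mm; "grip_force": force on a finger pad.
Only numpy, scipy, OpenCV 4.12 (cv2) and the standard library are available. Lean on these libraries where they do the work, as an engineer would, in place of code of your own. Each camera call takes 0.05 s, during which the arm holds its last target. There are 200 camera calls.

## Working session

There is one attempt and no reset: what is moved stays moved. The work goes in short steps, Python scripts to look and compute and a tool call to move; the robot and the scene stay as the last step left them, time stands still between calls to the robot, and variables do not carry over. Pictures are saved under pics/ and viewed, at most 14 in all, crops included, and the job is handed in when it is done.

Besides the shell and the picture viewer there is one more tool, called after "Call:" by a JSON object that holds its "api" and its "payload", one argument or row to a line. apply_moves: Moves the arm, as the interface text tells. Its arguments: {"type":"object","properties":{"rows":{"type":"array"},"fingers":{"type":"number"},"grip_force":{"type":"number"}},"required":["rows"]}

```bash
mkdir -p pics
cat > h.py <<'E'
import numpy as np, cv2
from bench import sense, eyes, job, models
def snap(n,f=None):
    p,d=eyes.snapshot(n)
    if f: cv2.imwrite('pics/'+f,p[:,:,::-1])
    return p,d
E
python3 - <<'E'
from h import *
s=sense();print(s)
for c in ['scene','side']:
    snap(c,c+'0.png')
    for n in ['mill','jar','shaker','tin','rack','caddy','seat_mill','seat_jar','seat_shaker','seat_tin']:
        print(c,n,[(np.round(r['xyz']),round(r['confidence'],2)) for r in models.place_of(n,c)][:3])
a=cv2.imread('pics/scene0.png');b=cv2.imread('pics/side0.png')
cv2.imwrite('pics/both0.png',cv2.resize(np.vstack([a,b]),(400,600)) if 0 else cv2.resize(np.hstack([a,b]),(800,300)))
E
```

```text
{'time': 0.0, 'joint_pos': array([-4.89447693e+00,  7.51628629e+00,  8.53284948e+01,  1.55353348e-03,
        8.72616037e+01, -4.89088166e+00]), 'qd': array([-0.00736726, -0.01124578,  0.05417741, -0.02560602,  0.08135382,
       -0.02664297]), 'joint_efforts': array([-1.90700346e-03, -5.69404185e+01, -5.00557995e+01, -2.19391650e-04,
        1.44415747e-02,  7.24149572e-05]), 'tool_pos': array([5.99456034e+02, 6.39974468e-02, 2.30239667e+02]), 'tcp_rot': array([-1.79894135e+02, -1.06161630e-02,  8.99963193e+01]), 'ft_force': array([ 0.4706032 , -0.01032237, -0.79937248]), 'wrist_torque': array([-0.00837636,  0.02892066, -0.02110246]), 'grip_force': 0.0, 'finger_gap': 85.77502287751507}
scene mill [(array([571., 138.,  14.]), 0.86)]
scene jar [(array([435., 182.,  18.]), 0.76)]
scene shaker [(array([498., 161.,  15.]), 0.66)]
scene tin [(array([641., 124.,  18.]), 0.78), (array([432., 184.,  14.]), 0.45)]
scene rack [(array([532., 152.,   4.]), 0.95)]
scene caddy []
scene seat_mill [(array([570., 141.,   9.]), 0.56)]
scene seat_jar [(array([432., 182.,  10.]), 0.64)]
scene seat_shaker [(array([506., 160.,  10.]), 0.51)]
scene seat_tin [(array([503., 161.,  13.]), 0.7), (array([639., 120.,   9.]), 0.63)]
side mill [(array([572., 139.,  14.]), 0.61)]
side jar [(array([431., 184.,  13.]), 0.61)]
side shaker [(array([498., 161.,  15.]), 0.87), (array([571., 138.,  16.]), 0.37)]
side tin [(array([641., 117.,  14.]), 0.65)]
side rack [(array([537., 152.,  -2.]), 0.56)]
side caddy [(array([ 513., -204.,   -4.]), 0.62)]
side seat_mill [(array([571., 145.,   8.]), 0.57)]
side seat_jar [(array([429., 181.,  14.]), 0.95)]
side seat_shaker [(array([503., 162.,  14.]), 0.82)]
side seat_tin [(array([636., 123.,  16.]), 0.81), (array([429., 181.,  12.]), 0.22)]
```

View pics/both0.png

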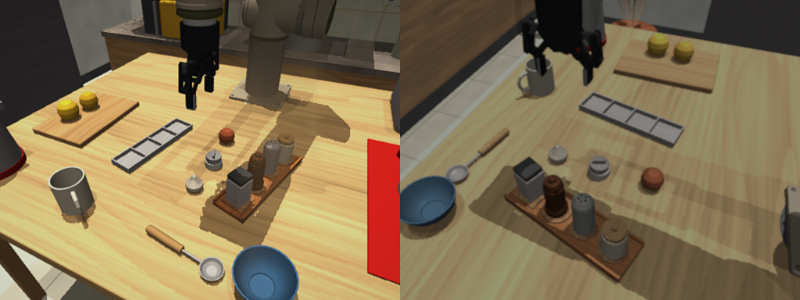

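Run:
```python
from h import *
for c in ['scene','side']:
    p,d=snap(c); k=eyes.get_calibration(c); print(c,k['t'],-k['R'].T@k['t'])
    for n in ['caddy','rack']:
        rs=models.cut_out(n,c)
        if not rs: print(c,n,'none');continue
        m=rs[0]['pixels']; v,u=np.nonzero(m&(d>0)); z=d[v,u]
        K=k['intrinsics']; X=np.stack([(u-K[0,2])*z/K[0,0],(v-K[1,2])*z/K[1,1],z])
        W=(k['R'].T@(X-k['t'][:,None])).T
        W=W[(W[:,2]>2)&(W[:,2]<25)]
        # rect
        r=cv2.minAreaRect(W[:,:2].astype(np.float32)); print(c,n,rs[0]['confidence'],len(W),r)
        t=W[(W[:,2]>14)]; print(' tops',cv2.minAreaRect(t[:,:2].astype(np.float32)), np.percentile(W[:,2],[5,50,95]))
        np.save(f'pts_{c}_{n}.npy',W)
```

```text
scene [ 252.52113529 -266.0959008  1190.31321096] [1101.42089689  243.01937035  528.42509961]
scene caddy 0.78 2627 ((513.1201171875, -204.75167846679688), (80.31834411621094, 295.54730224609375), 78.38406372070312)
 tops ((513.0062255859375, -205.37701416015625), (79.71266174316406, 296.030029296875), 78.74757385253906) [ 4.25216024  7.0443674  18.08394398]
scene rack 0.71 1690 ((538.951416015625, 152.75567626953125), (92.61237335205078, 303.2812805175781), 72.51309967041016)
 tops ((538.9198608398438, 149.79904174804688), (92.7789077758789, 299.1817321777344), 73.63695526123047) [ 4.4640486  11.71468101 19.88863966]
side [498.01728922 193.26079512 646.2515594 ] [361.07591429 465.52145127 596.59533676]
side caddy 0.9 3819 ((511.3853759765625, -213.47901916503906), (99.01902770996094, 293.7132568359375), 78.50019073486328)
 tops ((513.295654296875, -204.677978515625), (81.00855255126953, 293.4786682128906), 78.50019073486328) [ 5.25254247  8.15314576 19.49594399]
side rack 0.63 3955 ((539.2705688476562, 150.61978149414062), (92.82955169677734, 311.4373779296875), 73.684326171875)
 tops ((534.7391357421875, 151.87191772460938), (92.58458709716797, 301.62213134765625), 73.601318359375) [ 7.53930437 13.26383947 21.53374724]
```

The mug, lemons, bowl and so on are distractors. In the side view the rack row reads jar (~610,240), shaker (583,212), mill (555,192) and tin (528,178). The jar is nearest the robot and the tin farthest. The caddy (~632,118) is empty and on the right.

Rack yaw is about -16.4° and caddy yaw about -11.5°. I'll turn the tool to yaw 163.6° and go above the jar.

Call:
{"api": "apply_moves", "payload": {
  "rows": [
    [0,0,0,0,0,-0.184],
    [0,0,0,0,0,-0.184],
    [0,0,0,0,0,-0.184],
    [0,0,0,0,0,-0.184],
    [0,0,0,0,0,-0.184]
  ],
  "fingers": 85,
  "grip_force": 40
}}

```text
time: 2.02
tool_pos: [600.0, 0.0, 231.3]
tcp_rot: [-180.0, 0.0, 143.1]
ft_force: [-0.7, 0.2, 0.2]
finger_gap: 84.9
grip_force: 0.0
```

Call:
{"api": "apply_moves", "payload": {
  "rows": [
    [0,0,0,0,0,-0.184],
    [0,0,0,0,0,-0.181],
    [40,25,0,0,0,0],
    [40,25,0,0,0,0],
    [40,25,0,0,0,0]
  ]
}}

```text
time: 2.65
tool_pos: [505.0, 106.7, 231.3]
tcp_rot: [180.0, 0.0, 163.6]
ft_force: [1.4, 0.7, 0.3]
finger_gap: 85.1
grip_force: 0.0
```

```bash
cat >> h.py <<'E'
from scipy.spatial.transform import Rotation as Ro
def rows(W):
    return (-np.sin(0),)
def to(x,y,z,yaw=None):
    s=sense();R=Ro.from_euler('xyz',s['tcp_rot'],degrees=True)
    d=R.inv().apply(np.array([x,y,z])-s['tool_pos'])
    print('tcp',np.round(s['tool_pos'],1),'rot',np.round(s['tcp_rot'],1),'gap',round(s['finger_gap'],1),'t',s['time'],'q6',round(s['joint_pos'][5]))
    print('delta tool',np.round(d,1), '' if yaw is None else 'rz %.3f'%(-np.radians(yaw-s['tcp_rot'][2])))
    return d
def wristpts(f=None):
    s=sense();p,d=snap('wrist',f);k=eyes.get_calibration('wrist');K=k['intrinsics']
    v,u=np.mgrid[0:384,0:512];x=(u-K[0,2])/K[0,0];y=(v-K[1,2])/K[1,1];th=np.hypot(x,y);g=np.tan(np.minimum(th,1.4))/np.maximum(th,1e-9)
    X=np.stack([x*g*d,y*g*d,d,np.ones_like(d)],-1)@k['mount'].T
    R=Ro.from_euler('xyz',s['tcp_rot'],degrees=True).as_matrix()
    return p,d,X[...,:3]@R.T+s['tool_pos']
E
python3 - <<'E'
from h import *
to(432,182.5,231,163.6)
p,d,W=wristpts('w1.png')
for n in ['mill','jar','shaker','tin','rack','seat_jar','seat_tin']:
    print(n,[(np.round(r['xyz'],1),round(r['confidence'],2)) for r in models.place_of(n,'wrist')][:2])
for n in ['jar','shaker','mill','tin']:
    for r in models.cut_out(n,'wrist')[:1]:
        w=W[r['pixels']&(d>0)]; hi=w[w[:,2]>np.percentile(w[:,2],98)-12]; print(n,len(w),np.percentile(w[:,2],98),cv2.minAreaRect(hi[:,:2].astype(np.float32)))
E
```

```text
tcp [505.  106.7 231.3] rot [180.    0.  163.6] gap 85.1 t 2.65 q6 -67
delta tool [91.5 52.1  0.3] rz -0.000
mill [(array([573.5, 143.4,  18.3]), 0.7)]
jar [(array([430.6, 184.5,  13.3]), 0.96)]
shaker [(array([504.6, 159.1,  18.5]), 0.8)]
tin [(array([642.6, 122.2,  14. ]), 0.87)]
rack [(array([540.3, 153.5,  -0.9]), 0.7)]
seat_jar []
seat_tin []
jar 1967 94.4830356212338 ((430.82916259765625, 181.34178161621094), (43.914276123046875, 44.20860290527344), 75.56842041015625)
shaker 1909 114.22732580789008 ((501.2732238769531, 158.40826416015625), (39.140689849853516, 39.200897216796875), 73.96110534667969)
mill 2154 120.26259729011835 ((570.9373779296875, 138.6342315673828), (31.257713317871094, 31.54741668701172), 77.75457000732422)
tin 2441 101.4062637650409 ((622.1383666992188, 124.80027770996094), (44.665985107421875, 80.0930404663086), 66.21569061279297)
```

View pics/w1.png

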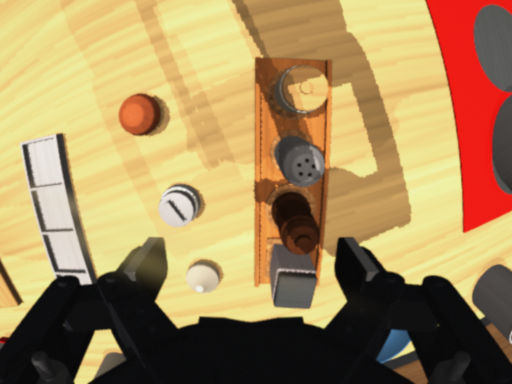

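The wrist view shows the row in order: jar (303,90), shaker (300,160), mill (297,222), tin (294,275). The networks and the depth points agree with this. Next I'll move above the jar, descend and grip.

Call:
{"api": "apply_moves", "payload": {
  "rows": [
    [46,26,0,0,0,0],
    [46,25.5,0,0,0,0],
    [0,0,40,0,0,0],
    [0,0,40,0,0,0],
    [0,0,40,0,0,0]
  ]
}}

```text
time: 3.88
tool_pos: [432.4, 181.2, 110.3]
tcp_rot: [180.0, 0.0, 163.6]
ft_force: [0.3, 0.5, 0.2]
finger_gap: 85.0
grip_force: 0.0
```

Call:
{"api": "apply_moves", "payload": {
  "rows": [
    [0,0,35,0,0,0],
    [0,0,25,0,0,0],
    [0,0,12,0,0,0],
    [0,0,0,0,0,0],
    [0,0,0,0,0,0]
  ]
}}

```text
time: 4.5
tool_pos: [433.3, 181.4, 40.5]
tcp_rot: [179.9, 0.1, 163.6]
ft_force: [0.5, 0.4, 0.1]
finger_gap: 85.0
grip_force: 0.0
```

Call:
{"api": "apply_moves", "payload": {
  "rows": [
    [0,0,0,0,0,0],
    [0,0,0,0,0,0],
    [0,0,0,0,0,0],
    [0,0,0,0,0,0],
    [0,0,0,0,0,0]
  ],
  "fingers": 0,
  "grip_force": 40
}}

```text
time: 5.12
tool_pos: [433.0, 181.5, 40.3]
tcp_rot: [179.9, 0.1, 163.6]
ft_force: [-1.0, 0.0, 6.2]
finger_gap: 48.9
grip_force: 41.0
```

Call:
{"api": "apply_moves", "payload": {
  "rows": [
    [0,0,-20,0,0,0],
    [0,0,-35,0,0,0],
    [0,0,-35,0,0,0],
    [0,0,-25,0,0,-0.043],
    [0,0,-10,0,0,-0.043]
  ]
}}

```text
time: 5.75
tool_pos: [432.9, 181.3, 166.0]
tcp_rot: [179.9, 0.1, 168.6]
ft_force: [-0.3, -0.1, -2.6]
finger_gap: 49.4
grip_force: 42.3
```

Call:
{"api": "apply_moves", "payload": {
  "rows": [
    [-20,-28,0,0,0,0],
    [-30,-41,0,0,0,0],
    [-30,-41,0,0,0,0],
    [-30,-41,0,0,0,0],
    [-30,-41,0,0,0,0]
  ]
}}

```text
time: 6.38
tool_pos: [531.4, -36.3, 163.8]
tcp_rot: [180.0, -0.0, 168.6]
ft_force: [0.9, 0.2, -3.1]
finger_gap: 49.0
grip_force: 42.5
```

Call:
{"api": "apply_moves", "payload": {
  "rows": [
    [-30,-41,0,0,0,0],
    [-30,-41,0,0,0,0],
    [-30,-41,0,0,0,0],
    [-22,-31,0,0,0,0],
    [-11,-16,0,0,0,0]
  ]
}}

```text
time: 7.0
tool_pos: [618.0, -227.9, 163.1]
tcp_rot: [180.0, -0.1, 168.5]
ft_force: [0.6, 0.4, -2.6]
finger_gap: 49.0
grip_force: 42.5
```

Run:
```python
from h import *
to(619,-226,60,168.5)
p,d,W=wristpts('w2.png')
print([(r['xyz'],r['confidence']) for r in models.place_of('caddy','wrist')])
for r in models.cut_out('caddy','wrist')[:1]:
    w=W[r['pixels']&(d>0)]; w=w[(w[:,2]>3)&(w[:,2]<25)]; print(len(w),cv2.minAreaRect(w[:,:2].astype(np.float32)))
    t=w[w[:,2]>14]; print(np.percentile(w[:,2],[2,50,98]),cv2.minAreaRect(t[:,:2].astype(np.float32)))
```

```text
tcp [ 618.  -227.9  163.1] rot [ 1.800e+02 -1.000e-01  1.685e+02] gap 49.0 t 7.0 q6 -103
delta tool [ -0.8   2.  103.1] rz -0.001
[([516.9, -203.9, -1.0], 0.61)]
14914 ((537.4815063476562, -211.55645751953125), (76.6641616821289, 210.68743896484375), 78.47006225585938)
[ 4.89294409  6.59813712 19.14441568] ((538.9218139648438, -211.8502960205078), (76.6641616821289, 206.03245544433594), 78.47006225585938)
```

View pics/w2.png

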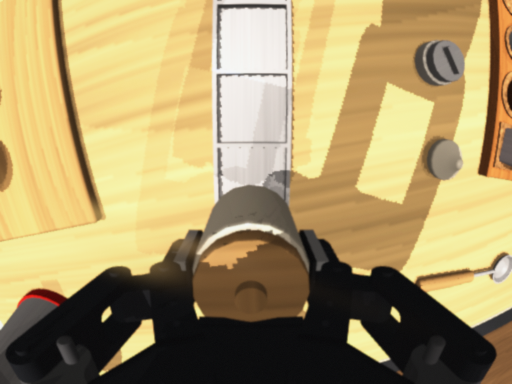

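The jar hangs upright in the grip over the far end. The caddy walls show at rows 3, 73 and 143. I'll check where those walls lie in the world.

Run:
```python
from h import *
p,d,W=wristpts()
a=np.radians(-11.5);u=np.array([np.cos(a),np.sin(a)])
for x0,y0,x1,y1 in [(222,55,284,200),(222,0,284,30)]:
    w=W[y0:y1,x0:x1].reshape(-1,3); w=w[(w[:,2]>15)&(w[:,2]<24)]
    s=(w[:,:2]-[513,-206])@u; h,e=np.histogram(s,bins=np.arange(-160,160,4)); print([(int(e[i]),int(h[i])) for i in range(len(h)) if h[i]>10])
w=W[20:180,205:300].reshape(-1,3); w=w[(w[:,2]>15)&(w[:,2]<24)]
n=(w[:,:2]-[513,-206])@np.array([-u[1],u[0]]); h,e=np.histogram(n,bins=np.arange(-60,60,2)); print([(int(e[i]),int(h[i])) for i in range(len(h)) if h[i]>40])
```

```text
[(-4, 179), (0, 131), (68, 226), (72, 77)]
[(-76, 140), (-72, 146)]
[(-40, 106), (-38, 339), (-36, 268), (32, 166), (34, 325), (36, 224)]
```

Call:
{"api": "apply_moves", "payload": {
  "rows": [
    [0,0,30,0,0,0],
    [0,0,40,0,0,0],
    [0,0,35,0,0,0],
    [0,0,18,0,0,0],
    [0,0,4,0,0,0]
  ]
}}

```text
time: 7.82
tool_pos: [617.3, -224.8, 36.1]
tcp_rot: [180.0, -0.1, 168.6]
ft_force: [0.1, 0.3, -2.0]
finger_gap: 49.2
grip_force: 42.5
```

Call:
{"api": "apply_moves", "payload": {
  "rows": [
    [0,0,2,0,0,0],
    [0,0,1,0,0,0],
    [0,0,1,0,0,0],
    [0,0,0.5,0,0,0],
    [0,0,0,0,0,0]
  ]
}}

```text
time: 8.45
tool_pos: [618.2, -225.9, 32.9]
tcp_rot: [-180.0, 0.0, 168.5]
ft_force: [-0.2, 0.0, -3.0]
finger_gap: 49.3
grip_force: 42.5
```

Call:
{"api": "apply_moves", "payload": {
  "rows": [
    [0,-1,1,0,0,0],
    [0,-1,1,0,0,0],
    [0,0,0.5,0,0,0],
    [0,0,0.5,0,0,0],
    [0,0,0,0,0,0]
  ]
}}

```text
time: 9.07
tool_pos: [617.8, -228.1, 30.4]
tcp_rot: [-180.0, 0.0, 168.6]
ft_force: [-5.1, 0.2, 5.5]
finger_gap: 48.9
grip_force: 43.0
```

Contact with the floor is confirmed, so I'll release and rise.

Call:
{"api": "apply_moves", "payload": {
  "rows": [
    [0,0,0,0,0,0],
    [0,0,0,0,0,0],
    [0,0,0,0,0,0],
    [0,0,0,0,0,0],
    [0,0,-15,0,0,0]
  ],
  "fingers": 85
}}

```text
time: 9.7
tool_pos: [616.6, -227.2, 43.6]
tcp_rot: [180.0, -0.2, 168.6]
ft_force: [0.5, 0.2, 0.3]
finger_gap: 84.9
grip_force: 0.0
```

Call:
{"api": "apply_moves", "payload": {
  "rows": [
    [0,0,-30,0,0,0],
    [0,0,-45,0,0,0],
    [0,0,-45,0,0,0],
    [0,0,-15,0,0,0.043],
    [0,0,0,0,0,0.043]
  ]
}}

```text
time: 10.32
tool_pos: [619.4, -228.5, 184.3]
tcp_rot: [-179.9, 0.3, 163.5]
ft_force: [-0.2, 0.4, -0.7]
finger_gap: 85.1
grip_force: 0.0
```

Run:
```python
from h import *
snap('scene','s1.png');print([(r['xyz'],r['confidence']) for r in models.place_of('jar','scene')])
cv2.imwrite('pics/s1c.png',cv2.imread('pics/s1.png')[100:320,100:420])
to(501.5,160,181,163.6)
```

```text
[([617.7, -226.9, 6.1], 0.86)]
tcp [ 618.3 -228.   181.7] rot [-1.800e+02  1.000e-01  1.636e+02] gap 85.1 t 10.425 q6 -98
delta tool [2.216e+02 3.392e+02 1.000e-01] rz -0.000
```

View pics/s1c.png

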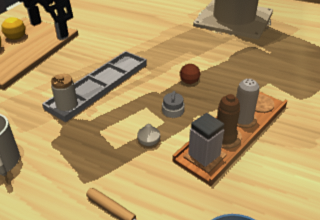

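The jar stands upright in the far compartment at (63,92) in the crop. Next is the shaker.

Call:
{"api": "apply_moves", "payload": {
  "rows": [
    [20,30,0,0,0,0],
    [25,38,0,0,0,0],
    [27,42,0,0,0,0],
    [27,42,0,0,0,0],
    [27,42,0,0,0,0]
  ]
}}

```text
time: 11.05
tool_pos: [550.9, -4.7, 180.1]
tcp_rot: [180.0, 0.0, 163.7]
ft_force: [-0.2, 1.0, 0.1]
finger_gap: 85.2
grip_force: 0.0
```

Call:
{"api": "apply_moves", "payload": {
  "rows": [
    [27,42,0,0,0,0],
    [27,42,0,0,0,0],
    [25,37,0,0,0,0],
    [16.6,24.2,0,0,0,0],
    [0,0,0,0,0,0]
  ]
}}

```text
time: 11.68
tool_pos: [500.0, 161.9, 180.1]
tcp_rot: [180.0, -0.0, 163.9]
ft_force: [0.2, -0.6, 0.8]
finger_gap: 85.0
grip_force: 0.0
```

Call:
{"api": "apply_moves", "payload": {
  "rows": [
    [0,0,20,0,0,0],
    [0,0,35,0,0,0],
    [0,0,35,0,0,0],
    [0,0,25,0,0,0],
    [0,0,11,0,0,0]
  ]
}}

```text
time: 12.3
tool_pos: [500.0, 158.9, 52.2]
tcp_rot: [-179.9, -0.1, 163.6]
ft_force: [0.3, -0.4, -0.3]
finger_gap: 85.2
grip_force: 0.0
```

Call:
{"api": "apply_moves", "payload": {
  "rows": [
    [0,0,0,0,0,0],
    [0,0,0,0,0,0],
    [0,0,0,0,0,0],
    [0,0,0,0,0,0],
    [0,0,0,0,0,0]
  ],
  "fingers": 0,
  "grip_force": 40
}}

```text
time: 12.92
tool_pos: [502.1, 160.2, 55.4]
tcp_rot: [179.9, 0.1, 163.6]
ft_force: [-1.7, -1.7, 6.9]
finger_gap: 42.6
grip_force: 41.2
```

Call:
{"api": "apply_moves", "payload": {
  "rows": [
    [0,0,-20,0,0,0],
    [0,0,-35,0,0,0],
    [0,0,-35,0,0,0],
    [0,0,-20,0,0,-0.043],
    [0,0,-5,0,0,-0.043]
  ]
}}

```text
time: 13.55
tool_pos: [501.9, 160.5, 171.2]
tcp_rot: [179.9, 0.2, 168.6]
ft_force: [0.4, 0.3, -1.9]
finger_gap: 42.8
grip_force: 41.0
```

Call:
{"api": "apply_moves", "payload": {
  "rows": [
    [-8,-25,0,0,0,0],
    [-13,-39,0,0,0,0],
    [-14,-42,0,0,0,0],
    [-14,-42,0,0,0,0],
    [-14,-42,0,0,0,0]
  ]
}}

```text
time: 14.18
tool_pos: [524.8, -39.9, 169.0]
tcp_rot: [180.0, 0.0, 168.6]
ft_force: [0.7, 0.5, -1.5]
finger_gap: 43.2
grip_force: 41.1
```

Call:
{"api": "apply_moves", "payload": {
  "rows": [
    [-14,-42,0,0,0,0],
    [-14,-42,0,0,0,0],
    [-14,-42,0,0,0,0],
    [-10,-28,0,0,0,0],
    [-5,-13,0,0,0,0]
  ]
}}

```text
time: 14.8
tool_pos: [547.4, -215.0, 168.7]
tcp_rot: [180.0, -0.0, 168.5]
ft_force: [1.0, 1.2, -0.9]
finger_gap: 43.0
grip_force: 41.1
```

Call:
{"api": "apply_moves", "payload": {
  "rows": [
    [0,0,0,0,0,0],
    [0,0,20,0,0,0],
    [0,0,30,0,0,0],
    [0,0,20,0,0,0],
    [0,0,10,0,0,0]
  ]
}}

```text
time: 15.42
tool_pos: [546.5, -212.3, 86.5]
tcp_rot: [179.9, -0.2, 168.6]
ft_force: [-0.4, -1.0, -1.2]
finger_gap: 42.5
grip_force: 41.1
```

Run:
```python
from h import *
to(548.3,-213.7,45.4,168.5)
```

```text
tcp [ 546.5 -212.3   86.5] rot [179.9  -0.2 168.6] gap 42.5 t 15.425 q6 -105
delta tool [-2.2 -1.1 41.1] rz 0.002
```

Call:
{"api": "apply_moves", "payload": {
  "rows": [
    [-1,0,15,0,0,0],
    [0,0,13,0,0,0],
    [0,0,8,0,0,0],
    [0,0,4,0,0,0],
    [0,0,1,0,0,0]
  ]
}}

```text
time: 16.05
tool_pos: [548.6, -213.9, 47.8]
tcp_rot: [-180.0, 0.0, 168.5]
ft_force: [0.2, 0.4, -1.8]
finger_gap: 43.4
grip_force: 41.1
```

Call:
{"api": "apply_moves", "payload": {
  "rows": [
    [0,0,1,0,0,0],
    [0,0,1,0,0,0],
    [0,0,1,0,0,0],
    [0,0,0.5,0,0,0],
    [0,0,0,0,0,0]
  ]
}}

```text
time: 16.68
tool_pos: [549.0, -214.0, 45.5]
tcp_rot: [-180.0, 0.0, 168.6]
ft_force: [-2.1, 1.4, 7.0]
finger_gap: 43.0
grip_force: 41.7
```

Call:
{"api": "apply_moves", "payload": {
  "rows": [
    [0,0,0,0,0,0],
    [0,0,0,0,0,0],
    [0,0,0,0,0,0],
    [0,0,0,0,0,0],
    [0,0,-10,0,0,0]
  ],
  "fingers": 85
}}

```text
time: 17.3
tool_pos: [547.7, -213.4, 53.6]
tcp_rot: [180.0, -0.1, 168.6]
ft_force: [0.1, 0.1, 0.3]
finger_gap: 85.2
grip_force: 0.0
```

Call:
{"api": "apply_moves", "payload": {
  "rows": [
    [0,0,-30,0,0,0],
    [0,0,-45,0,0,0],
    [0,0,-45,0,0,0],
    [0,0,-10,0,0,0.043],
    [0,0,0,0,0,0.043]
  ]
}}

```text
time: 17.92
tool_pos: [549.7, -214.3, 187.4]
tcp_rot: [-180.0, 0.2, 163.5]
ft_force: [-0.9, -0.2, -0.3]
finger_gap: 84.5
grip_force: 0.0
```

Run:
```python
from h import *
p,_=snap('scene','s2.png');print([(n,r['xyz'],r['confidence']) for n in ['jar','shaker','mill','tin'] for r in models.place_of(n,'scene')])
cv2.imwrite('pics/s2c.png',cv2.imread('pics/s2.png')[100:320,100:420])
to(571,139.5,185,163.6)
```

```text
[('jar', [618.8, -226.7, 5.5], 0.85), ('shaker', [543.5, -213.7, 5.3], 0.75), ('mill', [570.3, 137.1, 13.0], 0.63), ('mill', [617.7, -224.9, 2.8], 0.17), ('tin', [640.5, 122.3, 17.3], 0.93), ('tin', [429.8, 184.3, 11.1], 0.2)]
tcp [ 548.4 -213.8  184.3] rot [180.   -0.  163.7] gap 85.0 t 18.175 q6 -100
delta tool [ 77.6 345.4  -0.7] rz 0.001
```

View pics/s2c.png

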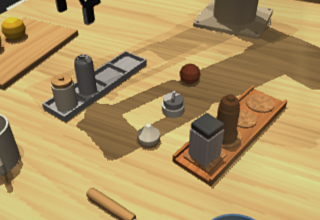

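The jar (63,92) and shaker (84,75) stand upright in the two farthest compartments. Next is the mill.

Call:
{"api": "apply_moves", "payload": {
  "rows": [
    [6,25,0,0,0,0],
    [9,40,0,0,0,0],
    [9,42,0,0,0,0],
    [9,42,0,0,0,0],
    [9,42,0,0,0,0]
  ]
}}

```text
time: 18.8
tool_pos: [561.9, -17.3, 184.1]
tcp_rot: [-180.0, -0.0, 163.7]
ft_force: [0.4, 0.2, -0.0]
finger_gap: 85.2
grip_force: 0.0
```

Call:
{"api": "apply_moves", "payload": {
  "rows": [
    [9,42,0,0,0,0],
    [9,42,0,0,0,0],
    [9,40,0,0,0,0],
    [8.6,30.4,0,0,0,0],
    [0,0,0,0,0,0]
  ]
}}

```text
time: 19.42
tool_pos: [571.0, 141.6, 183.9]
tcp_rot: [180.0, -0.0, 163.8]
ft_force: [0.4, -1.0, -0.3]
finger_gap: 84.9
grip_force: 0.0
```

Call:
{"api": "apply_moves", "payload": {
  "rows": [
    [0,0,20,0,0,0],
    [0,0,35,0,0,0],
    [0,0,35,0,0,0],
    [0,0,26,0,0,0],
    [0,0,11.5,0,0,0]
  ]
}}

```text
time: 20.05
tool_pos: [569.3, 137.8, 53.3]
tcp_rot: [-179.9, -0.2, 163.5]
ft_force: [-1.3, 0.1, -0.4]
finger_gap: 84.7
grip_force: 0.0
```

Call:
{"api": "apply_moves", "payload": {
  "rows": [
    [0,0,0,0,0,0],
    [0,0,0,0,0,0],
    [0,0,0,0,0,0],
    [0,0,0,0,0,0],
    [0,0,0,0,0,0]
  ],
  "fingers": 0,
  "grip_force": 40
}}

```text
time: 20.68
tool_pos: [572.8, 139.7, 58.5]
tcp_rot: [179.9, 0.2, 163.6]
ft_force: [0.4, 0.5, 7.1]
finger_gap: 40.9
grip_force: 41.2
```

Call:
{"api": "apply_moves", "payload": {
  "rows": [
    [0,0,-20,0,0,0],
    [0,0,-35,0,0,0],
    [0,0,-35,0,0,0],
    [0,0,-25,0,0,-0.043],
    [0,0,-5,0,0,-0.043]
  ]
}}

```text
time: 21.3
tool_pos: [572.8, 139.7, 180.8]
tcp_rot: [179.9, 0.2, 168.6]
ft_force: [-0.1, -0.6, -1.5]
finger_gap: 40.9
grip_force: 41.0
```

Call:
{"api": "apply_moves", "payload": {
  "rows": [
    [2,-25,0,0,0,0],
    [3,-39,0,0,0,0],
    [3,-42,0,0,0,0],
    [3,-42,0,0,0,0],
    [3,-42,0,0,0,0]
  ]
}}

```text
time: 21.92
tool_pos: [519.4, -45.1, 177.8]
tcp_rot: [-180.0, 0.0, 168.6]
ft_force: [0.1, -0.5, -2.5]
finger_gap: 41.2
grip_force: 41.0
```

Call:
{"api": "apply_moves", "payload": {
  "rows": [
    [3,-42,0,0,0,0],
    [3,-42,0,0,0,0],
    [3,-38,0,0,0,0],
    [2,-26,0,0,0,0],
    [0,-12,0,0,0,0]
  ]
}}

```text
time: 22.55
tool_pos: [477.0, -199.8, 177.6]
tcp_rot: [-180.0, 0.0, 168.5]
ft_force: [0.1, -0.6, -2.4]
finger_gap: 41.2
grip_force: 41.1
```

Call:
{"api": "apply_moves", "payload": {
  "rows": [
    [0,0,0,0,0,0],
    [0,0,25,0,0,0],
    [0,0,35,0,0,0],
    [0,0,20,0,0,0],
    [0,0,8,0,0,0]
  ]
}}

```text
time: 23.18
tool_pos: [476.9, -196.9, 87.4]
tcp_rot: [179.9, -0.1, 168.6]
ft_force: [-0.1, 0.2, -1.6]
finger_gap: 41.0
grip_force: 41.0
```

Call:
{"api": "apply_moves", "payload": {
  "rows": [
    [0,0,0,0,0,0],
    [0,0,0,0,0,0],
    [0,0,0,0,0,0],
    [0,0,0,0,0,0],
    [0,0,0,0,0,0]
  ]
}}

```text
time: 23.8
tool_pos: [477.6, -198.7, 89.1]
tcp_rot: [-180.0, 0.0, 168.5]
ft_force: [0.5, -0.9, -1.1]
finger_gap: 41.1
grip_force: 41.0
```

Run:
```python
from h import *
to(477.7,-199.3,47.7,168.5)
```

```text
tcp [ 477.6 -198.7   89.1] rot [-180.     0.   168.5] gap 41.1 t 23.8 q6 -107
delta tool [-0.2 -0.5 41.4] rz 0.001
```

Call:
{"api": "apply_moves", "payload": {
  "rows": [
    [0,0,13,0,0,0],
    [0,0,13,0,0,0],
    [0,0,8,0,0,0],
    [0,0,3,0,0,0],
    [0,0,1,0,0,0]
  ]
}}

```text
time: 24.42
tool_pos: [477.4, -198.6, 50.6]
tcp_rot: [180.0, -0.0, 168.6]
ft_force: [0.5, -0.8, -2.6]
finger_gap: 40.9
grip_force: 41.0
```

Call:
{"api": "apply_moves", "payload": {
  "rows": [
    [0,0,1,0,0,0],
    [0,0,1,0,0,0],
    [0,0,1,0,0,0],
    [0,0,0.5,0,0,0],
    [0,0,0,0,0,0]
  ]
}}

```text
time: 25.05
tool_pos: [477.9, -198.8, 48.5]
tcp_rot: [-180.0, 0.0, 168.6]
ft_force: [-4.3, 3.1, 8.1]
finger_gap: 41.1
grip_force: 42.0
```

Call:
{"api": "apply_moves", "payload": {
  "rows": [
    [0,0,0,0,0,0],
    [0,0,0,0,0,0],
    [0,0,0,0,0,0],
    [0,0,0,0,0,0],
    [0,0,-10,0,0,0]
  ],
  "fingers": 85
}}

```text
time: 25.68
tool_pos: [476.7, -198.2, 56.7]
tcp_rot: [180.0, -0.1, 168.6]
ft_force: [0.2, -0.0, -0.6]
finger_gap: 84.4
grip_force: 0.0
```

Call:
{"api": "apply_moves", "payload": {
  "rows": [
    [0,0,-30,0,0,0],
    [0,0,-45,0,0,0],
    [0,0,-45,0,0,0],
    [0,0,-10,0,0,0.043],
    [0,0,0,0,0,0.043]
  ]
}}

```text
time: 26.3
tool_pos: [478.6, -199.2, 190.1]
tcp_rot: [-180.0, 0.2, 163.5]
ft_force: [0.1, -0.1, 0.0]
finger_gap: 85.3
grip_force: 0.0
```

Run:
```python
from h import *
for c in ['scene','side']:
    p,d=snap(c,c+'3.png');k=eyes.get_calibration(c);K=k['intrinsics']
    print(c,[(n,r['xyz'],r['confidence']) for n in ['mill','tin'] for r in models.place_of(n,c)])
    for r in models.cut_out('tin',c)[:1]:
        v,u=np.nonzero(r['pixels']&(d>0)); z=d[v,u]; X=np.stack([(u-K[0,2])*z/K[0,0],(v-K[1,2])*z/K[1,1],z])
        W=(k['R'].T@(X-k['t'][:,None])).T; W=W[W[:,2]>96]; print(len(W),cv2.minAreaRect(W[:,:2].astype(np.float32)))
cv2.imwrite('pics/s3c.png',cv2.imread('pics/scene3.png')[100:320,100:420])
to(641,120.5,183,163.6)
```

```text
scene [('mill', [477.3, -200.7, 5.3], 0.96), ('tin', [639.1, 122.6, 17.3], 0.83)]
420 ((640.3623657226562, 118.94860076904297), (43.94395446777344, 46.353271484375), 66.55590057373047)
side [('mill', [572.2, 143.4, 11.8], 0.33), ('tin', [639.6, 116.8, 15.9], 0.6)]
600 ((639.6697998046875, 120.18269348144531), (42.84921646118164, 45.60477066040039), 69.36748504638672)
tcp [ 477.3 -198.5  187.1] rot [180.   -0.  163.7] gap 85.1 t 26.7 q6 -102
delta tool [-67.2 352.2   4.1] rz 0.001
```

View pics/s3c.png

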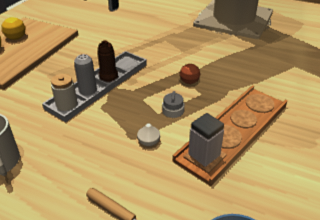

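All three pots stand upright in order. The tin is turned about 6° from the rack, so I'll match it with tool yaw 158°.

Call:
{"api": "apply_moves", "payload": {
  "rows": [
    [-5,25,0,0,0,0],
    [-8,40,0,0,0,0],
    [-8,42,0,0,0,0],
    [-8,42,0,0,0,0],
    [-8,42,0,0,0,0]
  ]
}}

```text
time: 27.32
tool_pos: [567.3, -24.5, 187.1]
tcp_rot: [-180.0, -0.0, 163.6]
ft_force: [0.2, -0.5, 0.0]
finger_gap: 84.9
grip_force: 0.0
```

Call:
{"api": "apply_moves", "payload": {
  "rows": [
    [-8,42,0,0,0,0],
    [-8,42,0,0,0,0],
    [-8,42,0,0,0,0],
    [-5.6,34.3,0,0,0,0.05],
    [0,0,0,0,0,0.048]
  ]
}}

```text
time: 27.95
tool_pos: [640.8, 122.3, 186.6]
tcp_rot: [180.0, -0.0, 158.1]
ft_force: [-0.7, 0.6, 0.2]
finger_gap: 84.9
grip_force: 0.0
```

Call:
{"api": "apply_moves", "payload": {
  "rows": [
    [0,0,20,0,0,0],
    [0,0,40,0,0,0],
    [0,0,40,0,0,0],
    [0,0,30,0,0,0],
    [0,0,14,0,0,0]
  ]
}}

```text
time: 28.58
tool_pos: [637.8, 118.8, 39.3]
tcp_rot: [-179.9, -0.3, 158.0]
ft_force: [-0.0, 0.5, 0.6]
finger_gap: 85.0
grip_force: 0.0
```

Call:
{"api": "apply_moves", "payload": {
  "rows": [
    [0,0,0,0,0,0],
    [0,0,0,0,0,0],
    [0,0,0,0,0,0],
    [0,0,0,0,0,0],
    [0,0,0,0,0,0]
  ],
  "fingers": 0,
  "grip_force": 40
}}

```text
time: 29.2
tool_pos: [641.9, 119.8, 45.3]
tcp_rot: [179.9, 0.2, 158.0]
ft_force: [-0.4, 0.1, 6.5]
finger_gap: 45.7
grip_force: 41.4
```

Call:
{"api": "apply_moves", "payload": {
  "rows": [
    [0,0,-20,0,0,0],
    [0,0,-40,0,0,0],
    [0,0,-40,0,0,0],
    [0,0,-30,0,0,-0.09],
    [0,0,-10,0,0,-0.093]
  ]
}}

```text
time: 29.82
tool_pos: [641.8, 119.9, 187.9]
tcp_rot: [179.9, 0.3, 168.7]
ft_force: [0.4, 0.3, -0.1]
finger_gap: 45.5
grip_force: 40.8
```

Call:
{"api": "apply_moves", "payload": {
  "rows": [
    [10,-22,0,0,0,0],
    [17,-35,0,0,0,0],
    [19,-39,0,0,0,0],
    [19,-39,0,0,0,0],
    [19,-39,0,0,0,0]
  ]
}}

```text
time: 30.45
tool_pos: [522.5, -34.9, 184.4]
tcp_rot: [-180.0, 0.0, 168.5]
ft_force: [0.2, -0.8, -0.8]
finger_gap: 45.5
grip_force: 40.8
```

Call:
{"api": "apply_moves", "payload": {
  "rows": [
    [19,-39,0,0,0,0],
    [19,-39,0,0,0,0],
    [19,-39,0,0,0,0],
    [17,-36,0,0,0,0],
    [10,-18,0,0,0,0]
  ]
}}

```text
time: 31.08
tool_pos: [405.9, -186.2, 184.4]
tcp_rot: [-180.0, 0.1, 168.4]
ft_force: [1.1, 0.9, -2.1]
finger_gap: 45.6
grip_force: 40.9
```

Call:
{"api": "apply_moves", "payload": {
  "rows": [
    [0,0,0,0,0,0],
    [0,0,0,0,0,0],
    [0,0,0,0,0,0],
    [0,0,0,0,0,0],
    [0,0,0,0,0,0]
  ]
}}

```text
time: 31.7
tool_pos: [407.2, -184.5, 183.2]
tcp_rot: [180.0, -0.0, 168.5]
ft_force: [-0.2, -0.5, -1.0]
finger_gap: 45.2
grip_force: 40.9
```

Run:
```python
from h import *
to(407.2,-185,33.5,168.5)
snap('side','side4.png')
cv2.imwrite('pics/side4c.png',cv2.imread('pics/side4.png')[60:260,180:480])
```

```text
tcp [ 407.2 -184.5  183.2] rot [180.   -0.  168.5] gap 45.2 t 31.7 q6 -109
delta tool [-1.000e-01 -5.000e-01  1.497e+02] rz 0.001
```

View pics/side4c.png

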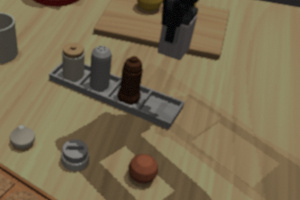

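The tin hangs upright above the free near compartment at (160,105). Lowering it.

Call:
{"api": "apply_moves", "payload": {
  "rows": [
    [0,0,25,0,0,0],
    [0,0,40,0,0,0],
    [0,0,40,0,0,0],
    [0,0,25,0,0,0],
    [0,0,10,0,0,0]
  ]
}}

```text
time: 32.38
tool_pos: [405.9, -184.1, 41.6]
tcp_rot: [179.9, -0.2, 168.5]
ft_force: [-0.4, 0.1, -1.3]
finger_gap: 45.3
grip_force: 40.9
```

Call:
{"api": "apply_moves", "payload": {
  "rows": [
    [0,0,3,0,0,0],
    [0,0,2,0,0,0],
    [0,0,1,0,0,0],
    [0,0,0,0,0,0],
    [0,0,0,0,0,0]
  ]
}}

```text
time: 33.0
tool_pos: [407.2, -185.0, 37.7]
tcp_rot: [-180.0, 0.0, 168.5]
ft_force: [-0.2, 0.4, -1.3]
finger_gap: 45.7
grip_force: 40.9
```

Call:
{"api": "apply_moves", "payload": {
  "rows": [
    [0,0,1,0,0,0],
    [0,0,1,0,0,0],
    [0,0,0.5,0,0,0],
    [0,0,0.5,0,0,0],
    [0,0,0,0,0,0]
  ]
}}

```text
time: 33.62
tool_pos: [407.1, -184.9, 35.2]
tcp_rot: [180.0, -0.0, 168.5]
ft_force: [-5.1, 2.6, 11.4]
finger_gap: 45.4
grip_force: 42.4
```

Contact confirmed. Releasing and rising.

Call:
{"api": "apply_moves", "payload": {
  "rows": [
    [0,0,0,0,0,0],
    [0,0,0,0,0,0],
    [0,0,0,0,0,0],
    [0,0,0,0,0,0],
    [0,0,-10,0,0,0]
  ],
  "fingers": 85
}}

```text
time: 34.25
tool_pos: [406.2, -184.4, 43.8]
tcp_rot: [180.0, -0.1, 168.5]
ft_force: [0.0, -0.5, 0.7]
finger_gap: 85.1
grip_force: 0.0
```

Call:
{"api": "apply_moves", "payload": {
  "rows": [
    [0,0,-25,0,0,0],
    [0,0,-45,0,0,0],
    [0,0,-50,0,0,0],
    [0,0,-50,0,0,0],
    [0,0,-15,0,0,0]
  ]
}}

```text
time: 34.88
tool_pos: [408.6, -185.9, 234.1]
tcp_rot: [-179.9, 0.4, 168.5]
ft_force: [-0.5, -0.1, -0.3]
finger_gap: 84.7
grip_force: 0.0
```

Call:
{"api": "apply_moves", "payload": {
  "rows": [
    [0,20,0,0,0,0],
    [0,35,0,0,0,0],
    [0,35,0,0,0,0],
    [0,20,0,0,0,0],
    [0,0,0,0,0,0]
  ]
}}

```text
time: 35.5
tool_pos: [428.7, -76.0, 228.8]
tcp_rot: [180.0, -0.1, 168.6]
ft_force: [-0.2, -0.0, -0.6]
finger_gap: 84.8
grip_force: 0.0
```

Run:
```python
from h import *
snap('scene','s5.png');print([(n,r['xyz'],r['confidence']) for n in ['jar','shaker','mill','tin'] for r in models.place_of(n,'scene')])
cv2.imwrite('pics/s5c.png',cv2.resize(cv2.imread('pics/s5.png')[110:240,120:320],None,fx=3,fy=3))
s=sense();print(s['tool_pos'],s['ft_force'],s['time'])
```

```text
[('jar', [618.7, -223.8, 6.8], 0.91), ('shaker', [545.1, -213.8, 3.8], 0.6), ('mill', [476.5, -201.6, 6.7], 0.71), ('tin', [403.8, -182.1, 8.6], 0.71)]
[428.73220384 -77.79661371 229.11784539] [ 0.25514544 -0.04421058  0.4033976 ] 35.75
```

View pics/s5c.png

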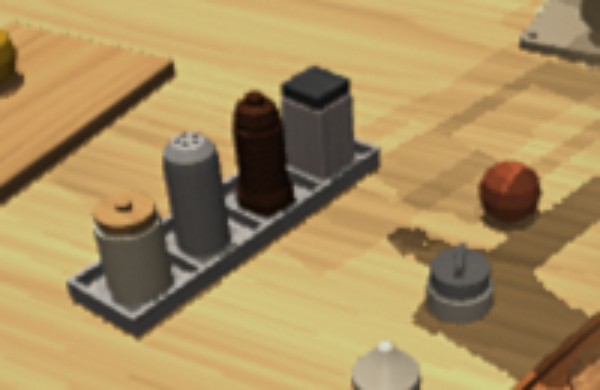

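All four stand upright, one per compartment: jar (130,250), shaker (195,200), mill (262,155) and tin (318,125), from far to near.

```bash
python3 -c "
from bench import job
print(job.hand_in())"
```

```text
the job is handed in; nothing more can be done
None
```

The job is handed in: jar, shaker, mill and tin (farthest to nearest) stand upright and released in the caddy in reversed order, finished at about 36 s of the 106 s allowed.

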